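# Spread a snap ring over a chair's swivel stub and hold it at the groove

### The job

Take the red-handled spreading pliers from their wooden stand, put the closed tips into the gap of the brass snap ring on the orange holder, squeeze the handles to spread the ring, and lift it off. Slide the spread ring down over the upright stub of the chair plate that has a brass collar, level, until it sits at the groove just above the brass collar, with the pliers' yellow sprung foot pressed in by the stub's top face. Finish there, still holding the pliers squeezed so that the ring stays spread around the groove; do not let go, and leave the other things on the bench where they are.

Things in the scene. Friction and masses are not known exactly. Their poses are not given: they have to be found in the camera images.
- pliers: Parallel-action spreading pliers, 0.22 to 0.28 kg, upright in the wooden stand, tips down. Origin: centre of the underside of the blue guide block (40 x 36 mm, 21 high), 62 mm above the bench at the start. z up, y the squeezing direction; on the -x side, at x=-29 mm, hangs the sprung foot: there the ring's middle and the stub belong once the ring is on the tips.
- pliers_grip (a point): Where to grasp the pliers, from above, fingers closing along the pliers' y; 55 mm above their origin, same axes. The two red handles are 22 mm wide (x), 8 mm thick, 50 mm tall (25 below to 21 above this point), 66 mm over their outer faces at rest. Springs push them apart with 6 N (10 N fully squeezed, plus up to 7 N from the ring): a light hold at 63 to 65 mm lifts the pliers, tips still closed.
- pliers_tips (a point): Between the two tips, level with their steps, 40 mm below the pliers' origin. Each tip is 11 mm along x. Outward profile, closed: a step above this point, out to y=8.5 mm, that goes on top of the ring; below it a channel 6 mm high, face at y=6.5 mm, for the ring's end; then a lip 3.5 mm high out to y=8.5 mm that goes under the ring. Lowest point 9.5 mm below here.
- pliers_l (a joint): How far each handle is squeezed in (m): 0 at rest, 0.0135 at most; the handles then measure 66 mm minus twice this. The halves are crossed: each tip moves outwards by the same amount. Tips meet the relaxed ring's ends at about 0.0055; at 0.0125 (handles 41 mm) each ring arm is open about 0.13 rad.
- foot (a joint): Yellow sprung depth foot of the pliers, 10 mm across, 1 to 2 N: how far it is pushed up (m), 0 hanging free, 0.022 at most. Free, its underside is level with the tips' steps (40 mm below the pliers' origin). With the ring on the tips and lowered to the collar it stands on the stub's top and reads about 0.013.
- ring: Brass-coloured snap ring, 5 mm thick, 56 mm outside, 38 inside, 40 g, flat on the orange holder, underside 30 mm above the bench. Origin: centre of the relaxed ring, on its underside; z up, +x from its back to its gap. The gap between the two long end lugs (x=20 to 45 mm) is 24 mm wide; the tips go into it from above, centred at x=31.5 mm. Relaxed it does not pass over the stub.
- ring_l (a joint): How far each arm of the ring is swung open about its back (rad): 0 relaxed, 0.17 at most; both open alike. Above about 0.09 it passes over the stub; at 0.13 there is about 1 mm all round.
- ring_eye (a point): The middle of the ring's spread opening: 2.5 mm towards the gap from the ring's origin, 2.5 mm above its underside. The stub's axis belongs here. Same axes as the ring.
- stub_shoulder (a point): On the axis of the chair plate's upright aluminium stub (40 mm across), on the upper face of the brass collar (48 mm across) that is the groove's lower wall, 48 mm above the bench; z up. The groove is 9 mm high, from here upwards, and 36.4 mm across.
- stub_top (a point): Centre of the stub's flat top face (33 mm across; the rim is chamfered out to 40 mm over 5 mm of height), 19 mm above the collar, 67 mm above the bench. The black chair plate around it is fixed, 170 x 150 mm; a lever under 45 mm high leaves it to its own +y.
- stand: Wooden stand of the pliers, fixed, 80 x 60 mm base; two rails 62 mm high at x=-19 to -10 and 10 to 19 mm carry the guide block, the tips hang between them. Origin at the centre underneath; axes as the pliers'.
- holder: Orange ring holder, fixed, base 96 x 86 mm; ring seat 30 mm above the bench, open down to 12 mm under the lugs from x=22 to 41 mm; two steel pins 44 mm high behind the ring's back. Origin under the ring's origin, axes about as the ring's. Stand and holder may swap places.
- washer: Bystander: a loose flat steel washer, 60 mm across, 4 mm thick.
- castor: Bystander: a loose black castor wheel, 50 mm wheel, about 91 mm high with its pin.
- screwdriver: Bystander: a screwdriver lying on the bench.
Not all that is in view belongs to the job. Leave any green or purple look-alike of the holder alone.

How it is judged:
By the outcome, as a careful person would: the job done as asked, in the order asked, and still so for the second after the job is handed in, while the arm keeps its last pose, push and grip.
It also fails if it takes over 48 s, if anything falls off the work surface, if the arm or the gripper's body presses on something with over 40 N, if the wrist force passes 120 N, or if a joint passes its speed limit or range.

### The arm

A 6-joint arm with a two-finger parallel gripper is mounted at the origin on the work surface. World frame = base frame: x ahead of the robot, y to its left, z up, the work surface at z = 0. Lengths are in mm, angles in degrees, forces in N, time in s.
With the tool pointing down it reaches from about 300 to 850 mm from the base axis. Payload 4.2 kg.
Tool frame: the origin (TCP) lies at the very end of the fingers, on their centre line; the grasp point (between the pads) lies 19 mm behind it; z points along the fingers, y is the direction in which the jaws open and shut (so a half turn about z gives the same grasp; the last joint's range is limited). The gripper opens to 91 mm and grips with 3 to 60 N. Pads are 32 mm wide; open, the fingers measure 118 mm over their backs; the gripper's body (76 mm by 178 mm) begins 60 mm behind the grasp point.
Start: joints at [72.422, 18.312, 89.639, -0, 72.044, -1.146], TCP at [162.661, 551.529, 213.976] pointing down, gripper open.
Joint ranges: [-177.97, 177.97], [-48.28, 115.42], [12.27, 149.76], [-77.06, 257.06], [2.81, 150.46], [-146.56, 146.56]. Speed limits (degrees/s): [147.25, 147.25, 180, 180, 180, 180].

### API

Orientations are given as [roll, pitch, yaw] about the fixed x, y, z axes, in that order (R = Rz(yaw) Ry(pitch) Rx(roll)).
In Python, from workcell import env gives the robot as it stands. The module is installed in compiled form; this text tells all that it offers.
- The arm moves only by the tool arm_command, never from a script. Its argument "targets" is a list of rows, each a list of 5 numbers: the closure, from 0 (fully open) to 1 (shut), then the shift along the tool's x, y, z each as a share of 50 cm, from -1 to 1, then the turn about the tool's z as a share of pi/4 rad, from -1 to 1. A call has 1 to 8 rows; each row is the pose to reach, as a shift and turn from the pose measured when the call began, along the tool's axes at that moment; what a row does not reach only later rows make up. A row lasts 1/12 s, in which the tool goes at most 41.7 mm and 7.16 degrees, less where a joint would pass 70% of its speed; a pose out of reach is approached as far as the arm can. A call with a number of a shift or a turn outside -1 to 1 is refused whole. A call with a gripper value outside its range is refused whole. The fingers move at their own pace and stop on an object; "squeeze" is the grip in N (left out, the last holds). Time passes only in rows, so rows that repeat a pose let the fingers close. It gives the time, the measured TCP pose, the force and the opening at its end, in the units of the state.
- env.state(): the state, without advancing time (a new reading comes with each control period).
- env.grab_frame(name): name is "scene" or "top" or "wrist"; returns the picture (420x560x3 uint8, red, green, blue); there is no depth.
- env.camera_params(name): a dict with "camera_matrix" (3x3 intrinsics, pixels), "dist_coeffs" ([k1, k2, p1, p2, k3] as OpenCV has them; the pictures are not rectified), "R" (3x3) and "t" (3): a world point X has camera coordinates R X + t; the wrist camera has in their place "hand_eye" (4x4, takes a point from camera to tool coordinates, whose origin is the TCP and whose axes are the flange's). Camera axes: x right, y down, z forward; pixel columns grow to the right and rows downward; lengths in mm; the calibration is good to about 2 mm. A picture is of the moment at which its call begins: read the wrist's pose just before it. camera_params takes no time and is no camera call.
- env.job_done(): hands the job in, once; it reports no verdict.
The state is a dict: "time_s": time; "qpos": joint angles; "qvel": joint speeds; "effort": joint torques, N m; "ee_pos": TCP position; "ee_rot": TCP orientation; "force": force on the tool from outside, world axes, zero at the start; "torque": the same for the moment, N m; "gripper_width": finger opening in mm.
Only numpy, scipy, OpenCV 4.12 (cv2) and the standard library are available. Lean on these libraries where they do the work, as an engineer would, in place of code of your own. Each camera call takes 0.05 s, during which the arm holds its last target.

## Working session

There is one attempt and no reset: what is moved stays moved. The work goes in short steps, Python scripts to look and compute and a tool call to move; the robot and the scene stay as the last step left them, time stands still between calls to the robot, and variables do not carry over. Pictures are saved under pics/ and viewed, and the job is handed in when it is done.

Besides the shell and the picture viewer there is one more tool, called after "Request:" as a command line: name --pt "numbers of a row" for each row, then --argument value for the rest. arm_command: Moves the arm, as the interface text tells. Shift numbers are shares of 50 cm and turn numbers shares of pi/4 rad, none past 1 either way. Its arguments: {"type":"object","properties":{"targets":{"type":"array"},"squeeze":{"type":"number"}},"required":["targets"]}

```bash
mkdir -p pics
python3 - <<'E'
from workcell import env
import cv2
print(env.state())
for n in ["scene","top","wrist"]:
    im=env.grab_frame(n); cv2.imwrite(f"pics/{n}0.png",im[:,:,::-1]); print(n,env.camera_params(n))
E
```

```text
{'time_s': 0.0, 'qpos': array([ 7.24211580e+01,  1.83514895e+01,  8.97079466e+01, -1.05056744e-03,
        7.20416246e+01, -1.14545413e+00]), 'qvel': array([-0.11019893,  0.04085312, -0.00297341, -0.10247541, -0.06893814,
       -0.06464305]), 'effort': array([-5.27826614e-04, -4.12468350e+01, -2.31968290e+01,  7.26736570e-02,
        4.59161145e-02, -1.42457034e-04]), 'ee_pos': array([162.51507028, 551.02740797, 213.11134705]), 'ee_rot': array([-1.79898939e+02, -1.02165295e-03,  1.63566936e+02]), 'force': array([-0.26637309, -0.30477526,  0.49722489]), 'torque': array([-0.00318223, -0.03175335, -0.01401808]), 'gripper_width': 91.45310828820485}
scene {'camera_matrix': array([[390.39257158,   0.        , 283.78651359],
       [  0.        , 390.39257158, 209.80874509],
       [  0.        ,   0.        ,   1.        ]]), 'dist_coeffs': array([-0.03938066,  0.        ,  0.        ,  0.        ,  0.        ]), 'R': array([[ 0.53243172,  0.84642297, -0.00919896],
       [ 0.680878  , -0.43470378, -0.58943853],
       [-0.50291313,  0.3075724 , -0.80776086]]), 't': array([-303.49051242, 
[... 424 characters left out ...]
05, -0.98941482]]), 't': array([  48.17987741,  519.82319061, 1357.48304985])}
wrist {'camera_matrix': array([[305.82929045,   0.        , 278.56775064],
       [  0.        , 305.82929045, 213.04300828],
       [  0.        ,   0.        ,   1.        ]]), 'dist_coeffs': array([-0.03327441,  0.        ,  0.        ,  0.        ,  0.        ]), 'hand_eye': array([[ 2.98555725e-04, -9.68968745e-01, -2.47183096e-01,
         6.97004433e+01],
       [ 9.99999831e-01,  1.66146558e-04,  5.56530181e-04,
        -5.79278258e-01],
       [-4.98191730e-04, -2.47183220e-01,  9.68968631e-01,
        -1.71899266e+02],
       [ 0.00000000e+00,  0.00000000e+00,  0.00000000e+00,
         1.00000000e+00]])}
```

View pics/scene0.png

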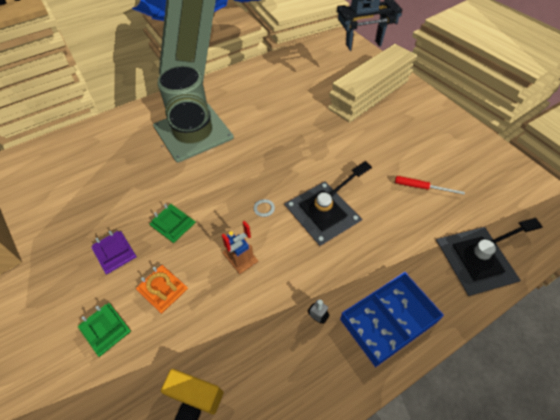

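View pics/top0.png

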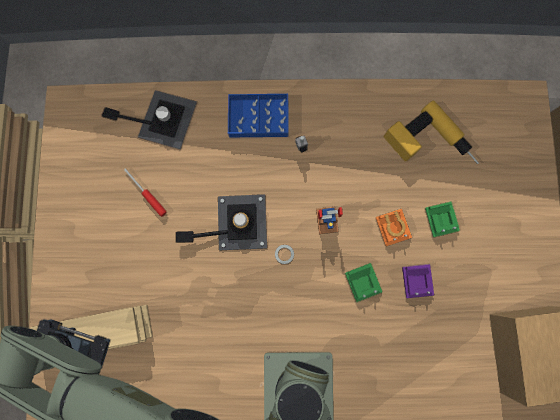

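View pics/wrist0.png

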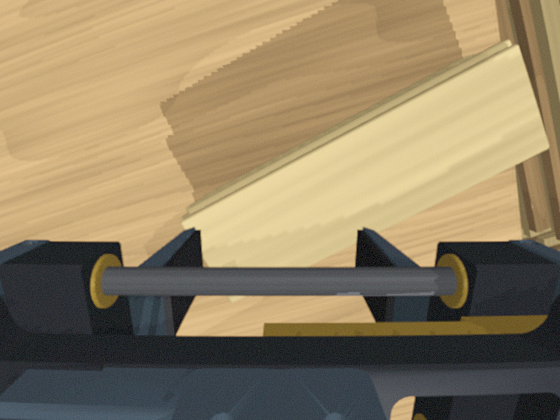

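The scene view shows the pliers at (238,245), the orange holder with the ring at (162,287) and the collared stub at (324,203). In the top view they are at (329,215), (394,228) and (240,220). I'll take coarse positions from these.

```bash
cat > h.py <<'E'
import numpy as np, cv2
from workcell import env
from scipy.spatial.transform import Rotation as Rn
def cam(name,st=None):
    p=env.camera_params(name)
    K=p["camera_matrix"];D=p["dist_coeffs"]
    if name=="wrist":
        st=st or env.state()
        T=np.eye(4);T[:3,:3]=Rn.from_euler('xyz',st["ee_rot"],degrees=True).as_matrix();T[:3,3]=st["ee_pos"]
        W=np.linalg.inv(T@p["hand_eye"]);R,t=W[:3,:3],W[:3,3]
    else: R,t=p["R"],p["t"]
    return K,D,np.array(R),np.array(t)
def rays(c,px):
    K,D,R,t=c
    u=cv2.undistortPoints(np.array(px,float).reshape(-1,1,2),K,D).reshape(-1,2)
    d=np.c_[u,np.ones(len(u))]@R   # R^T d
    return -R.T@t,d
def onz(c,px,z):
    o,d=rays(c,px); s=(np.asarray(z)-o[2])/d[:,2]; return o+d*np.reshape(s,(-1,1))
def proj(c,X):
    K,D,R,t=c
    return cv2.projectPoints(np.array(X,float).reshape(-1,1,3),cv2.Rodrigues(R)[0],t,K,D)[0].reshape(-1,2)
def grab(name,fn):
    st=env.state(); im=env.grab_frame(name)[:,:,::-1].copy(); cv2.imwrite(f"pics/{fn}.png",im)
    return im,cam(name,st),st
E
python3 - <<'E'
from h import *
c=cam("top");im=cv2.imread("pics/top0.png")
print(onz(c,[(329,215)],100),onz(c,[(394,228)],33),onz(c,[(240,220)],67))
s=cam("scene")
print(onz(s,[(238,245)],85),onz(s,[(162,287)],33),onz(s,[(324,203)],67))
cv2.imwrite("pics/topz.png",cv2.resize(im[180:280,200:440],None,fx=3.3,fy=3.3,interpolation=cv2.INTER_CUBIC))
E
```

```text
[[502.84696362 -94.43622815 100.        ]] [[ 470.6785956  -297.58135703   33.        ]] [[494.44828291 167.7485616   67.        ]]
[[516.66214053 -95.63506024  85.        ]] [[ 491.66499614 -295.48677112   33.        ]] [[514.42565471 161.45485762  67.        ]]
```

View pics/topz.png

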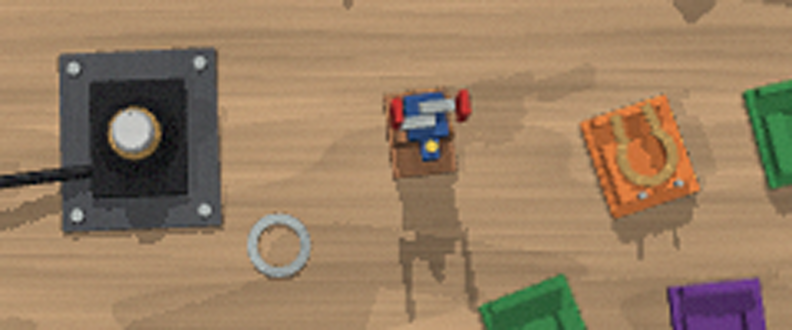

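Request:
arm_command --pt "0 -0.41 -0.56 -0.08 1" --pt "0 -0.41 -0.56 -0.08 1" --pt "0 -0.41 -0.56 -0.08 1" --pt "0 -0.41 -0.56 -0.08 1" --pt "0 -0.41 -0.56 -0.08 1" --pt "0 -0.41 -0.56 -0.08 1" --pt "0 -0.41 -0.56 -0.08 1" --pt "0 -0.41 -0.56 -0.08 1"

```text
time_s: 0.82
ee_pos: [274.4, 237.9, 252.0]
ee_rot: [-180.0, 0.1, 118.5]
force: [1.2, 0.1, 0.8]
gripper_width: 90.9
```

Request:
arm_command --pt "0 -0.71 -0.1 0 1" --pt "0 -0.71 -0.1 0 1" --pt "0 -0.71 -0.1 0 1" --pt "0 -0.71 -0.1 0 1" --pt "0 -0.71 -0.1 0 1" --pt "0 -0.71 -0.1 0 1" --pt "0 -0.71 -0.1 0 1" --pt "0 -0.71 -0.1 0 1"

```text
time_s: 1.48
ee_pos: [390.7, -74.8, 252.4]
ee_rot: [180.0, 0.1, 73.4]
force: [0.7, 1.3, -0.1]
gripper_width: 91.3
```

Request:
arm_command --pt "0 0 0 0 1" --pt "0 0 0 0 1" --pt "0 0 0 0 1" --pt "0 0 0 0 1" --pt "0 0 0 0 1" --pt "0 0 0 0 1" --pt "0 0 0 0 1"

```text
time_s: 2.07
ee_pos: [390.5, -74.8, 252.2]
ee_rot: [179.9, 0.0, 28.1]
force: [0.2, -0.2, 0.2]
gripper_width: 91.3
```

Request:
arm_command --pt "0 0 0 0 0.5" --pt "0 0 0 0 0.5" --pt "0 0 0 0 0.5" --pt "0 0 0 0 0.5"

```text
time_s: 2.4
ee_pos: [390.3, -74.8, 252.0]
ee_rot: [179.9, 0.0, 5.5]
force: [1.1, -0.1, -0.1]
gripper_width: 91.5
```

Run:
```python
from h import *
im,c,st=grab("wrist","w1"); print(st["time_s"],st["ee_pos"],st["ee_rot"],st["qpos"])
```

```text
2.4 [390.27305904 -74.77072192 251.99018439] [1.79948978e+02 4.45407890e-02 5.47126862e+00] [-1.24514041e+01  5.19804317e-01  1.06247011e+02 -6.50081039e-02
  7.32598727e+01  7.20960463e+01]
```

View pics/w1.png

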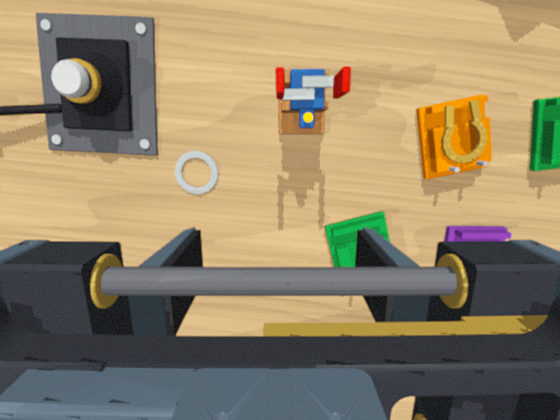

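The wrist view shows the pliers at (313,90), the ring at (463,135) and the stub top at (71,77). I'll zoom in and measure.

Run:
```python
import cv2,numpy as np
im=cv2.imread("pics/w1.png")
a=cv2.resize(im[50:150,260:360],None,fx=4,fy=4,interpolation=cv2.INTER_CUBIC)
b=cv2.resize(im[85:185,408:508],None,fx=4,fy=4,interpolation=cv2.INTER_CUBIC)
cv2.imwrite("pics/w1z.png",np.hstack([a,b]))
```

```text
(no output)
```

View pics/w1z.png

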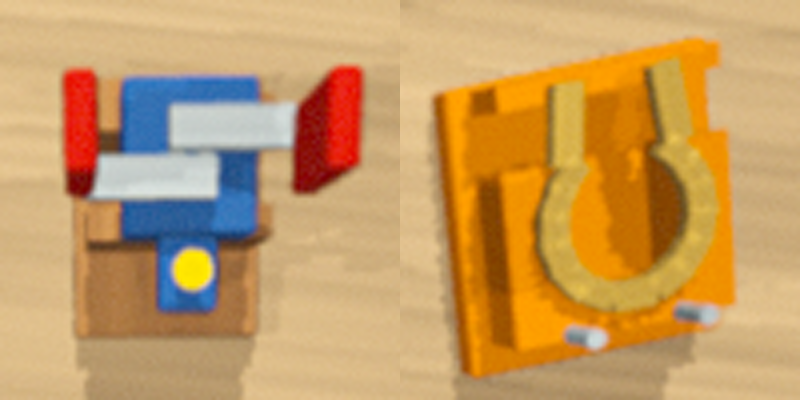

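Run:
```python
from h import *
import sys
st=env.state(); c=cam("wrist",st)
f=lambda x,y:(260+x/4-.375,50+y/4-.375)
g=lambda x,y:(408+(x-400)/4-.375,85+y/4-.375)
print("blocktop",onz(c,[f(122,77),f(258,77)],83))
print("handles top outer", onz(c,[f(65,70),f(362,66)],138))
print("foot", onz(c,[f(193,270)],[95]))
print("ring top lug ends", onz(c,[g(552,85),g(585,85),g(645,65),g(678,58)],35))
print("ring back", onz(c,[g(615,310)],35), onz(c,[g(537,225),g(718,205)],35))
print("stub",onz(c,[(71,77)],67))
```

```text
blocktop [[ 526.61199034  -73.71948398   83.        ]
 [ 530.18308717 -108.72771225   83.        ]]
handles top outer [[ 515.80893738  -60.39681881  138.        ]
 [ 523.18902308 -124.36445881  138.        ]]
foot [[479.93421763 -96.69179071  95.        ]]
ring top lug ends [[ 514.7075315  -267.95201685   35.        ]
 [ 515.85626891 -278.18157935   35.        ]
 [ 523.69123445 -295.48376001   35.        ]
 [ 526.86761674 -305.27833772   35.        ]]
ring back [[ 449.8584628  -303.62271601   35.        ]] [[ 473.12565425 -272.4856503    35.        ]
 [ 485.43542516 -328.8451567    35.        ]]
stub [[500.00333813 165.91459683  67.        ]]
```

Request:
arm_command --pt "0 0.09 0.057 0.074 0" --pt "0 0.09 0.057 0.074 0" --pt "0 0.09 0.057 0.074 0" --pt "0 0.09 0.057 0.074 0"

```text
time_s: 2.78
ee_pos: [437.4, -98.7, 214.1]
ee_rot: [-180.0, 0.2, 5.7]
force: [-1.0, -0.2, -0.5]
gripper_width: 91.3
```

Run:
```python
from h import *
im,c,st=grab("wrist","w2"); print(st["time_s"],st["ee_pos"],st["ee_rot"])
a=cv2.resize(im[60:260,190:390],None,fx=3,fy=3,interpolation=cv2.INTER_CUBIC); cv2.imwrite("pics/w2z.png",a)
```

```text
2.7833 [437.42735818 -98.72628844 214.08670076] [-179.97969552    0.21414218    5.7237444 ]
```

View pics/w2z.png

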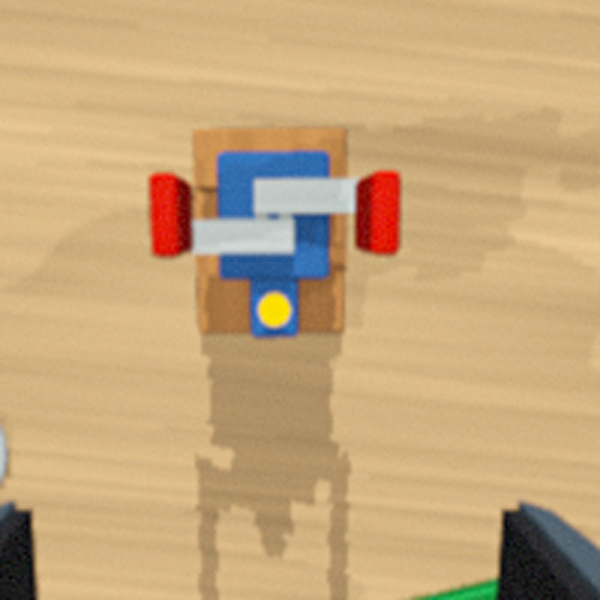

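View pics/w2.png

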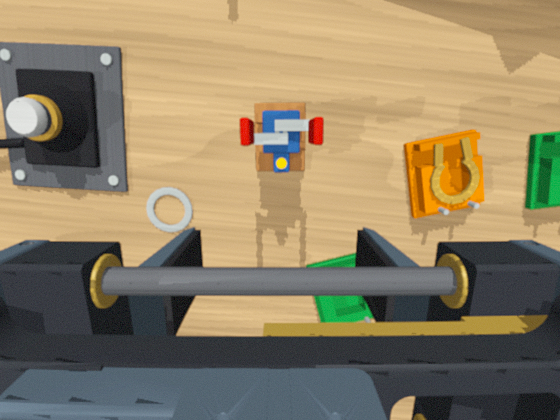

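The pliers zoom shows the outer corners of the handle tops at about (150,175), (150,255), (400,172) and (400,252). The blue block's top runs (219,152) to (328,278), and the foot is at (275,310).

Run:
```python
from h import *
st=env.state(); c=cam("wrist",st)
f=lambda p:(190+p[0]/3-.33,60+p[1]/3-.33)
L=onz(c,[f((150,175)),f((153,256))],138);R=onz(c,[f((399,172)),f((400,253))],138)
print(L,R)
m=(L.mean(0)+R.mean(0))/2; d=L.mean(0)-R.mean(0); print("mid",m,np.linalg.norm(d),"yaw",np.degrees(np.arctan2(-d[0],d[1])))
B=onz(c,[f(p) for p in[(218,152),(329,152),(329,278),(219,278)]],83);print(B,B.mean(0))
F=onz(c,[f((275,310))],[90]);print(F)
S=onz(c,[f((193,130)),f((347,126))],62);print("stand",S)
```

```text
[[515.66184016 -60.52378165 138.        ]
 [495.13476891 -62.77794452 138.        ]] [[ 522.88347574 -124.84697085  138.        ]
 [ 502.45964616 -127.8500415   138.        ]]
mid [509.03493274 -93.99968463 138.        ] 65.10518628013688 yaw 6.414214298867481
[[ 526.92670302  -74.43879756   83.        ]
 [ 530.43208955 -109.30451864   83.        ]
 [ 491.4782378  -113.82940976   83.        ]
 [ 487.89846818  -78.20304354   83.        ]] [509.18387464 -93.94394238  83.        ]
[[480.03699823 -97.27019375  90.        ]]
stand [[ 534.61185044  -64.24394068   62.        ]
 [ 541.05197793 -115.55037815   62.        ]]
```

Request:
arm_command --pt "0 0.0718 0.0025 0 -0.006" --pt "0 0.1436 0.005 0 -0.006" --pt "0 0.1436 0.005 0.08 -0.006" --pt "0 0.1436 0.005 0.1 -0.006" --pt "0 0.1436 0.005 0.1 -0.006"

```text
time_s: 3.25
ee_pos: [505.9, -93.0, 162.6]
ee_rot: [-179.9, 0.5, 6.1]
force: [0.2, 0.5, 0.2]
gripper_width: 91.1
```

Run:
```python
from h import *
im,c,st=grab("wrist","w3"); print(st["time_s"],st["ee_pos"],st["ee_rot"],st["force"])
```

```text
3.25 [505.8802132  -93.01527748 162.58055797] [-179.87944804    0.53638823    6.05763239] [0.20889203 0.51134395 0.20356172]
```

View pics/w3.png

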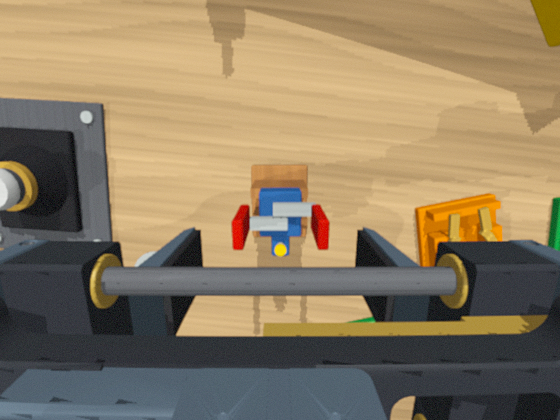

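The pliers sit between the fingers, with the handles at (241,227) and (320,227). Next I descend.

Request:
arm_command --pt "0 0.006 0.0026 0.04 0" --pt "0 0.006 0.0026 0.09 0" --pt "0 0.006 0.0026 0.12 0" --pt "0 0.006 0.0026 0.129 0" --pt "0 0.006 0.0026 0.129 0" --pt "0 0.006 0.0026 0.129 0"

```text
time_s: 3.8
ee_pos: [510.6, -94.6, 101.8]
ee_rot: [180.0, 0.2, 6.0]
force: [-1.2, -0.3, -0.4]
gripper_width: 91.0
```

Request:
arm_command --pt "0 -0.003 -0.001 0.007 0" --pt "0 -0.003 -0.001 0.007 0" --pt "0 -0.003 -0.001 0.007 0"

```text
time_s: 4.05
ee_pos: [509.4, -94.3, 99.2]
ee_rot: [180.0, 0.1, 6.0]
force: [-0.5, 0.3, -0.2]
gripper_width: 91.2
```

Request:
arm_command --pt "0.297 0 0 0 0" --pt "0.297 0 0 0 0" --pt "0.297 0 0 0 0" --pt "0.297 0 0 0 0" --pt "0.297 0 0 0 0" --pt "0.297 0 0 0 0" --squeeze 20

```text
time_s: 4.55
ee_pos: [509.4, -94.1, 99.3]
ee_rot: [180.0, 0.1, 6.0]
force: [-0.0, 0.8, 1.0]
gripper_width: 64.2
```

Request:
arm_command --pt "0.3 0 0 -0.01 0" --pt "0.3 0 0 -0.03 0" --pt "0.3 0 0 -0.06 0" --pt "0.3 0 0 -0.1 0" --pt "0.3 0 0 -0.15 0" --pt "0.3 0 0 -0.19 0" --pt "0.3 0 0 -0.2 0" --pt "0.3 0 0 -0.2 0"

```text
time_s: 5.22
ee_pos: [510.4, -94.4, 201.1]
ee_rot: [179.9, -0.2, 6.0]
force: [0.1, -0.1, -3.0]
gripper_width: 63.8
```

Run:
```python
from h import *
im,c,st=grab("wrist","w4"); print(st["time_s"],st["ee_pos"],st["ee_rot"],st["force"],st["gripper_width"])
im,c,st=grab("scene","s4")
cv2.imwrite("pics/s4z.png",cv2.resize(im[150:350,130:330],None,fx=3,fy=3,interpolation=cv2.INTER_CUBIC))
```

```text
5.2167 [510.40583053 -94.3599524  201.11431614] [ 1.79912427e+02 -1.56880122e-01  6.02980710e+00] [ 0.09755591 -0.14010354 -2.99750288] 63.82448420494233
```

View pics/w4.png

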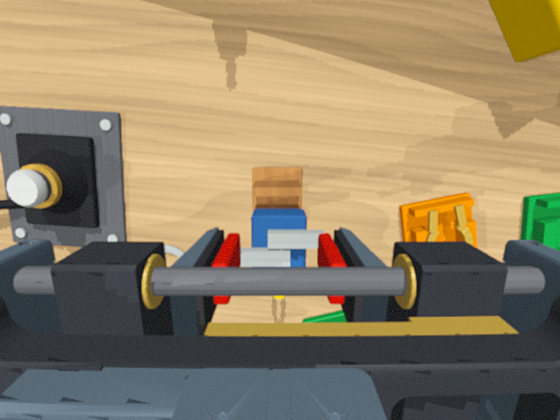

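View pics/s4z.png

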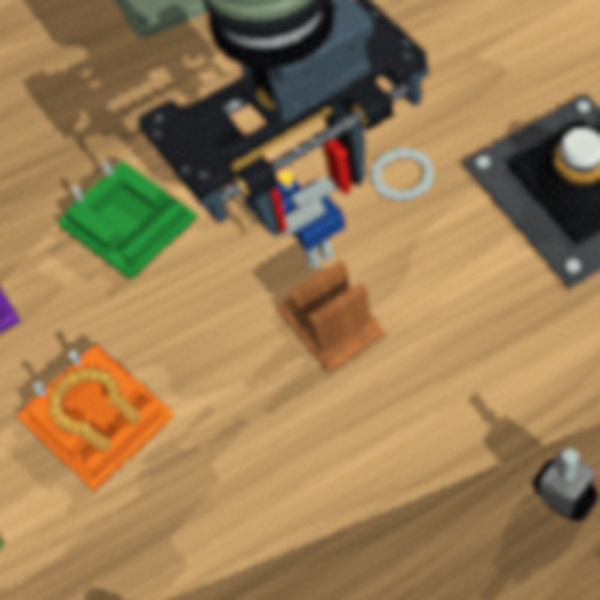

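The pliers are lifted with their tips closed, and the stand is empty at (277,187) in the wrist view. Now I'll look at the ring from above.

Request:
arm_command --pt "0.3 -0.015 0.03 0 -0.02" --pt "0.3 -0.045 0.09 0 -0.05" --pt "0.3 -0.085 0.165 0 -0.1" --pt "0.3 -0.125 0.24 0 -0.15" --pt "0.3 -0.165 0.315 0 -0.2" --pt "0.3 -0.195 0.375 0 -0.23" --pt "0.3 -0.215 0.415 0 -0.244" --pt "0.3 -0.22 0.425 0 -0.244"

```text
time_s: 5.98
ee_pos: [419.3, -319.7, 196.7]
ee_rot: [-179.9, 0.3, 16.8]
force: [0.3, 0.1, -2.1]
gripper_width: 63.9
```

Request:
arm_command --pt "0.3 0 0 0 0" --pt "0.3 0 0 0 0"

```text
time_s: 6.15
ee_pos: [418.5, -319.0, 195.0]
ee_rot: [-179.7, 0.4, 16.7]
force: [-0.5, 0.7, -2.7]
gripper_width: 63.9
```

Run:
```python
from h import *
im,c,st=grab("wrist","w5"); print(st["time_s"],st["ee_pos"],st["ee_rot"],st["force"],st["gripper_width"])
cv2.imwrite("pics/w5z.png",cv2.resize(im[80:280,190:390],None,fx=3,fy=3,interpolation=cv2.INTER_CUBIC))
```

```text
6.15 [ 418.5066575  -318.98851579  195.03697856] [-179.6729102     0.44289374   16.7466675 ] [-0.51396125  0.73740071 -2.65296324] 63.91269450892389
```

View pics/w5.png

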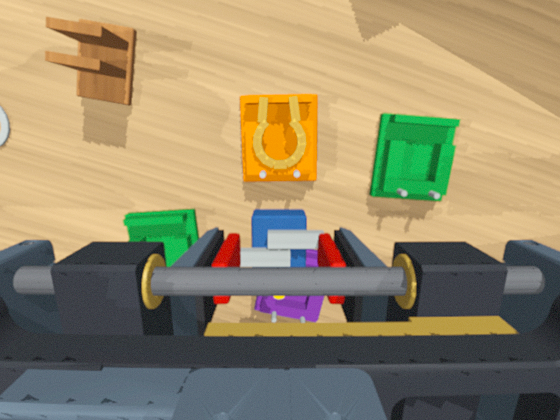

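View pics/w5z.png

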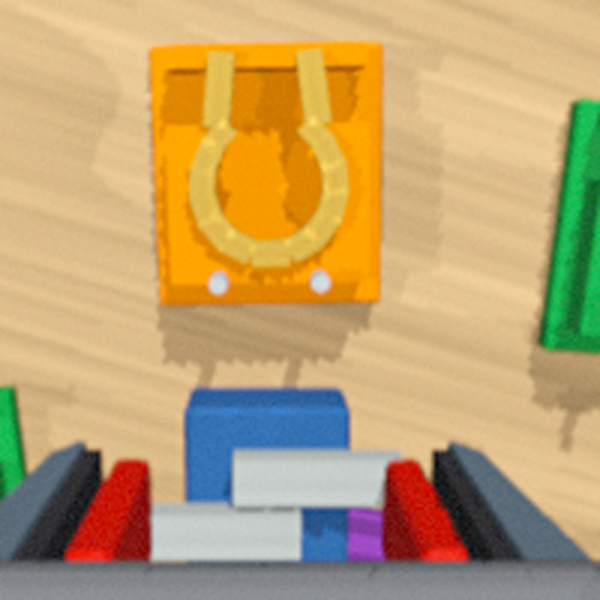

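```bash
cat > ring.py <<'E'
from h import *
def ringmask(im,box):
    x0,y0,x1,y1=box
    hsv=cv2.cvtColor(im,cv2.COLOR_BGR2HSV)
    m=cv2.inRange(hsv,(17,80,90),(32,205,255)); k=np.zeros_like(m);k[y0:y1,x0:x1]=m[y0:y1,x0:x1]
    n,l,s,_=cv2.connectedComponentsWithStats(k); i=1+np.argmax(s[1:,4]); return (l==i).astype(np.uint8)*255
E
python3 - <<'E'
from ring import *
from scipy.optimize import least_squares
im=cv2.imread("pics/w5.png");st=env.state();c=cam("wrist",st)
print(st["ee_pos"],cv2.cvtColor(im,cv2.COLOR_BGR2HSV)[[105,140,130,100],[262,256,275,247]])
m=ringmask(im,(242,92,318,172)); print((m>0).sum())
v=im.copy(); v[m>0]=(255,0,255); cv2.imwrite("pics/w5m.png",cv2.resize(v[80:180,230:330],None,fx=5,fy=5,interpolation=cv2.INTER_NEAREST))
cn=max(cv2.findContours(m,cv2.RETR_EXTERNAL,cv2.CHAIN_APPROX_NONE)[0],key=len).reshape(-1,2)
X=onz(c,cn,35)[:,:2]
a=np.radians(17);ex=np.array([np.cos(a),np.sin(a)]);ey=np.array([-ex[1],ex[0]])
c0=np.array([479.5,-300.6])
for it in range(5):
    q=X-c0; lx=q@ex; r=np.hypot(*q.T)
    s=(lx<12)&(abs(r-28)<4)
    f=least_squares(lambda p:np.hypot(*(X[s]-p[:2]).T)-p[2],[*c0,28],loss='soft_l1'); c0=f.x[:2]
print(f.x,s.sum())
q=X-c0; lx=q@ex; ly=q@ey
for sg in(1,-1):
    s=(lx>27)&(lx<40)&(ly*sg>13.5) if 1 else 0
    p=np.polyfit(lx[s],ly[s],1);print("outer lug",sg,p,s.sum())
    s=(lx>27)&(lx<40)&(ly*sg<13.5)&(ly*sg>0)
    p=np.polyfit(lx[s],ly[s],1);print("inner lug",sg,p,np.degrees(np.arctan(p[0])),np.polyval(p,31.5),s.sum())
print("max lx",lx.max())
# block in hand
g=lambda p:(190+p[0]/3-.33,80+p[1]/3-.33)
b=onz(c,[g((190,405)),g((348,405))],st["ee_pos"][2]-16.3)
Rt=Rn.from_euler('xyz',st["ee_rot"],degrees=True).as_matrix()
print("block corners tool",(b-st["ee_pos"])@Rt)
E
```

```text
[ 419.01048196 -318.48390809  195.44529642] [[ 22 161 227]
 [ 22 160 223]
 [ 19 255 247]
 [ 20 255 255]]
1469
[ 477.39584843 -300.70172563   27.7773932 ] 100
outer lug 1 [-0.12151556 25.40751451] 13
inner lug 1 [-0.13280998 17.34231481] -7.565179177579581 13.158800446930506 13
outer lug -1 [  0.14501298 -24.82905496] 14
inner lug -1 [  0.19496819 -17.77799056] 11.032453434508085 -11.636492424605091 13
max lx 45.84989499034649
block corners tool [[ 19.63537744 -16.05763986  16.24687286]
 [ 19.69069666  17.40200278  16.07117955]]
```

View pics/w5m.png

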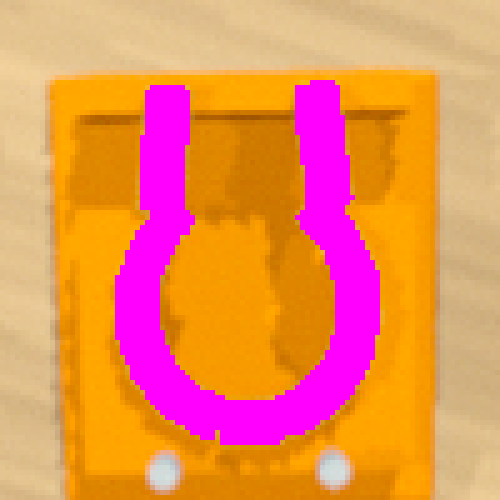

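The ring is cleanly segmented, centred near (478, -300.6) at a yaw of about 18.3°. That puts the tips' target at (507.9, -290.7). I'll move above it and average several readings.

Request:
arm_command --pt "0.3 0.03 0 0.01 -0.034" --pt "0.3 0.08 0 0.03 -0.034" --pt "0.3 0.13 -0.001 0.06 -0.034" --pt "0.3 0.17 -0.002 0.08 -0.034" --pt "0.3 0.187 -0.002 0.09 -0.034" --pt "0.3 0.187 -0.002 0.09 -0.034" --pt "0.3 0.187 -0.002 0.09 -0.034"

```text
time_s: 6.78
ee_pos: [507.9, -289.3, 149.4]
ee_rot: [-179.6, 0.5, 18.5]
force: [-0.7, 0.2, -2.4]
gripper_width: 63.9
```

```bash
cat > rd.py <<'E'
from h import *
def avg(n=4):
    P=[];O=[]
    for i in range(n):
        s=env.state();P.append(s["ee_pos"]);O.append(np.where(s["ee_rot"]<-90,s["ee_rot"]+360,s["ee_rot"])); env.grab_frame("wrist")
    s=env.state();P.append(s["ee_pos"]);O.append(np.where(s["ee_rot"]<-90,s["ee_rot"]+360,s["ee_rot"]))
    print("pos",np.mean(P,0).round(2),"sd",np.std(P,0).round(2),"rot",np.mean(O,0).round(2),np.std(O,0).round(2),"t",s["time_s"],"F",s["force"].round(1),"w",round(s["gripper_width"],1))
    return np.mean(P,0),np.mean(O,0)
E
python3 -c "
from rd import *
avg(6)"
```

```text
pos [ 507.49 -290.34  150.35] sd [0.19 0.54 0.45] rot [180.29   0.39  18.35] [0.04 0.04 0.07] t 7.0833 F [-0.3  0.9 -2. ] w 63.9
```

Request:
arm_command --pt "0.3 0 0 0.01 0" --pt "0.3 0 0 0.03 0" --pt "0.3 0 0 0.04 0" --pt "0.3 0 0 0.04 0"

```text
time_s: 7.42
ee_pos: [505.9, -290.2, 128.6]
ee_rot: [-179.6, 0.5, 18.3]
force: [-0.3, 0.8, -3.3]
gripper_width: 63.8
```

Run:
```python
from rd import *
avg(4)
im,c,st=grab("wrist","w6")
cv2.imwrite("pics/w6z.png",cv2.resize(im[180:320,180:380],None,fx=4,fy=4,interpolation=cv2.INTER_CUBIC))
im,c,st=grab("scene","s6")
cv2.imwrite("pics/s6z.png",cv2.resize(im[220:340,90:250],None,fx=5,fy=5,interpolation=cv2.INTER_CUBIC))
```

```text
pos [ 506.77 -290.57  129.73] sd [0.56 0.26 0.75] rot [180.33   0.42  18.28] [0.07 0.06 0.01] t 7.6167 F [-0.2 -0.2 -2.7] w 63.8
```

View pics/w6z.png

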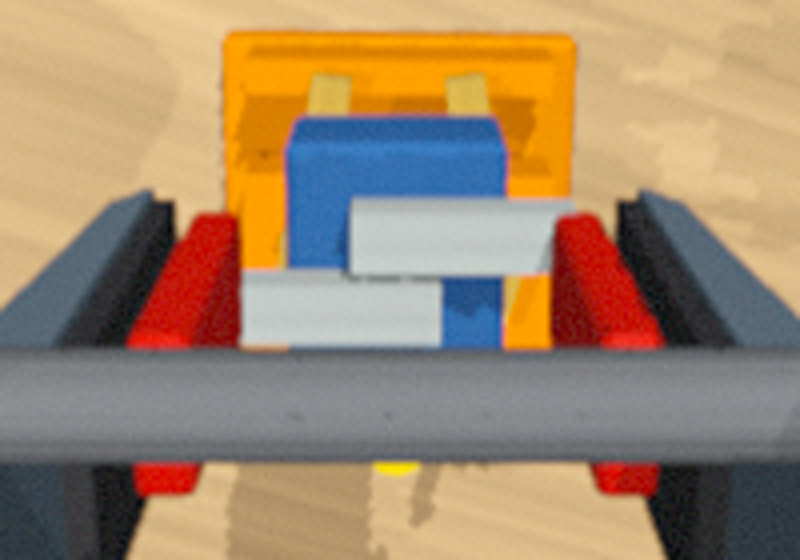

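View pics/s6z.png

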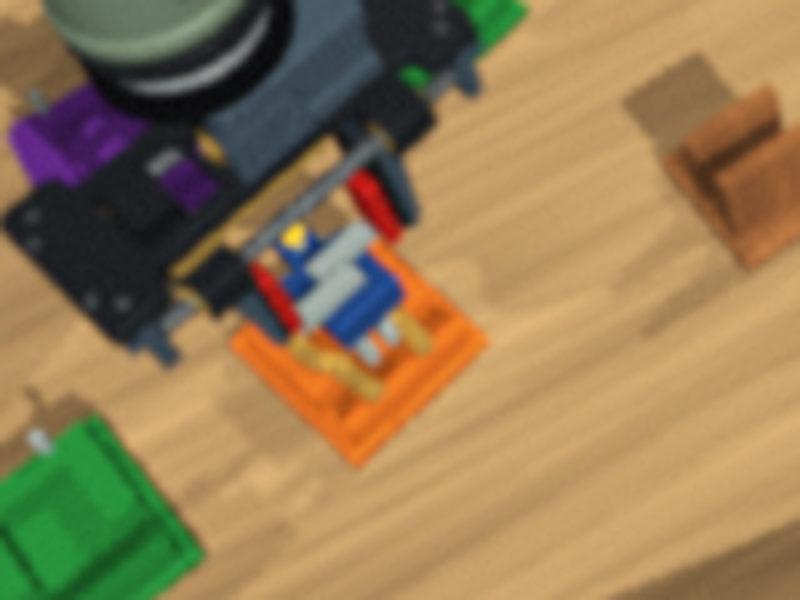

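Wrist zoom: the lug ends at (330,75) and (467,75) are centred on the block, which spans 287 to 507. In the scene view both tips are above the gap.

Run:
```python
from h import *
p=env.camera_params("wrist");H=p["hand_eye"]
g=lambda q:(180+q[0]/4-.375,180+q[1]/4-.375)
px=[g(q) for q in[(312,75),(350,75),(447,75),(486,75)]]
u=cv2.undistortPoints(np.array(px,float).reshape(-1,1,2),p["camera_matrix"],p["dist_coeffs"]).reshape(-1,2)
d=np.c_[u,np.ones(4)]@H[:3,:3].T; o=H[:3,3]
print(o+d*((129.7-35-o[2])/d[:,2:3]))
px=[g(q) for q in[(287,142),(507,140)]]
u=cv2.undistortPoints(np.array(px,float).reshape(-1,1,2),p["camera_matrix"],p["dist_coeffs"]).reshape(-1,2)
d=np.c_[u,np.ones(2)]@H[:3,:3].T
print(o+d*((16.3-o[2])/d[:,2:3]))
```

```text
[[ 14.2795406  -18.42741805  94.7       ]
 [ 14.2805399   -9.98429114  94.7       ]
 [ 14.2869605   11.56303719  94.7       ]
 [ 14.29111092  20.228934    94.7       ]]
[[ 19.31923677 -17.11897144  16.3       ]
 [ 19.65776344  17.85641945  16.3       ]]
```

Request:
arm_command --pt "0.3 0.002 0.001 0 0" --pt "0.3 0.002 0.001 0.01 0" --pt "0.3 0.002 0.001 0.02 0" --pt "0.3 0.002 0.001 0.03 0" --pt "0.3 0.002 0.001 0.034 0" --pt "0.3 0.002 0.001 0.034 0" --pt "0.3 0.002 0.001 0.034 0"

```text
time_s: 8.3
ee_pos: [508.4, -291.0, 113.5]
ee_rot: [-179.7, 0.4, 18.3]
force: [-0.3, -0.6, -2.5]
gripper_width: 63.5
```

Run:
```python
from rd import *
avg(8)
im,c,st=grab("wrist","w7")
cv2.imwrite("pics/w7z.png",cv2.resize(im[180:320,180:380],None,fx=4,fy=4,interpolation=cv2.INTER_CUBIC))
```

```text
pos [ 508.59 -291.08  113.97] sd [0.09 0.05 0.18] rot [180.22   0.32  18.29] [0.02 0.01 0.  ] t 8.7 F [ 0.4  0.6 -2.8] w 64.2
```

View pics/w7z.png

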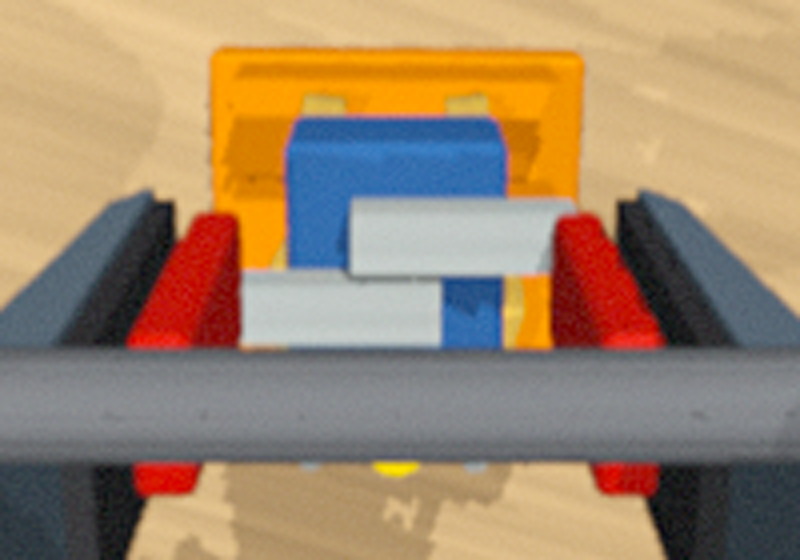

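The tips are in the gap with no contact force. Next is a 1.2 mm trim downwards.

Request:
arm_command --pt "0.3 0 0 0.0024 0" --pt "0.3 0 0 0.0024 0" --pt "0.3 0 0 0.0024 0" --pt "0.3 0 0 0.0024 0" --pt "0.3 0 0 0.0024 0" --pt "0.3 0 0 0.0024 0"

```text
time_s: 9.25
ee_pos: [508.5, -291.1, 112.8]
ee_rot: [-179.8, 0.3, 18.3]
force: [-0.4, -0.8, -3.4]
gripper_width: 63.8
```

Run:
```python
from rd import *
avg(8)
```

```text
pos [ 508.53 -291.04  112.78] sd [0.01 0.01 0.01] rot [180.22   0.32  18.29] [0. 0. 0.] t 9.65 F [ 0.5  0.1 -2.4] w 63.8
```

Request:
arm_command --pt "0.32 0 0 0 0" --pt "0.34 0 0 0 0" --pt "0.36 0 0 0 0" --pt "0.38 0 0 0 0" --pt "0.4 0 0 0 0" --pt "0.419 0 0 0 0" --pt "0.419 0 0 0 0" --pt "0.419 0 0 0 0" --squeeze 35

```text
time_s: 10.32
ee_pos: [508.5, -291.0, 112.8]
ee_rot: [-179.8, 0.3, 18.3]
force: [0.1, -0.0, -1.9]
gripper_width: 53.3
```

Run:
```python
from rd import *
avg(3)
im,c,st=grab("wrist","w8")
cv2.imwrite("pics/w8z.png",cv2.resize(im[180:320,180:380],None,fx=4,fy=4,interpolation=cv2.INTER_CUBIC))
im,c,st=grab("scene","s8")
cv2.imwrite("pics/s8z.png",cv2.resize(im[220:340,90:250],None,fx=5,fy=5,interpolation=cv2.INTER_CUBIC))
```

```text
pos [ 508.55 -291.02  112.79] sd [0.01 0.02 0.  ] rot [180.22   0.32  18.29] [0. 0. 0.] t 10.4667 F [ 0.1 -0.3 -3. ] w 52.9
```

View pics/w8z.png

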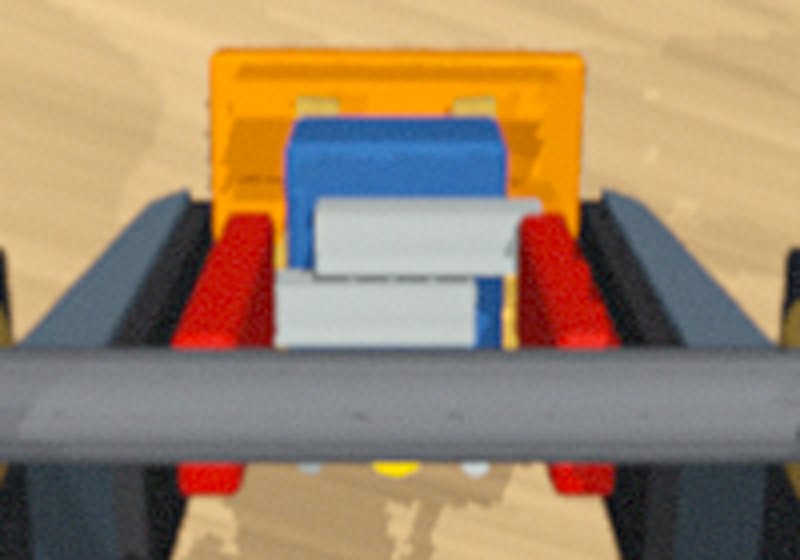

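View pics/s8z.png

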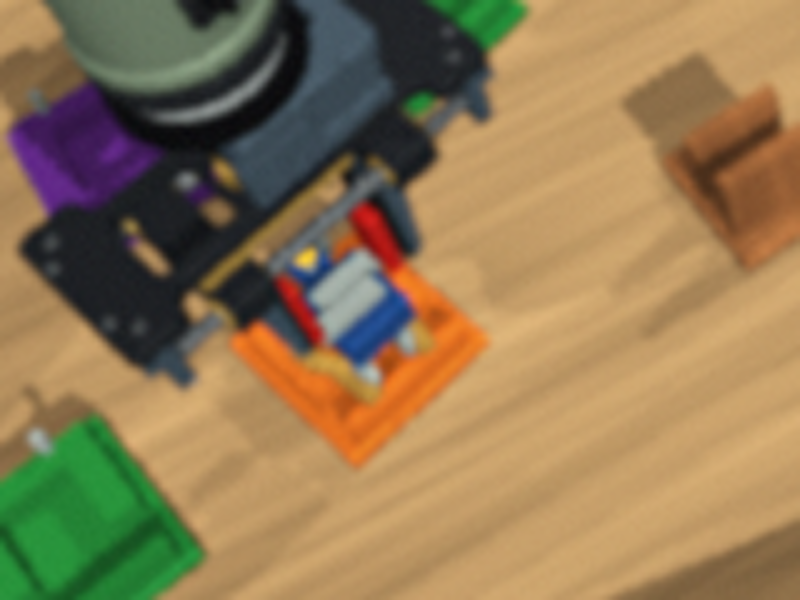

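The lugs' inner edges opened from about 100 to 112 zoom pixels. That is about 1.1 mm per side at the tips, which matches contact in the channel. I'll squeeze on to 41 mm.

Request:
arm_command --pt "0.44 0 0 0 0" --pt "0.46 0 0 0 0" --pt "0.48 0 0 0 0" --pt "0.5 0 0 0 0" --pt "0.52 0 0 0 0" --pt "0.54 0 0 0 0" --pt "0.55 0 0 0 0" --pt "0.55 0 0 0 0" --squeeze 40

```text
time_s: 11.23
ee_pos: [508.6, -290.9, 112.9]
ee_rot: [-179.8, 0.3, 18.3]
force: [-0.0, 1.0, -1.4]
gripper_width: 41.0
```

Run:
```python
from rd import *
avg(3)
im,c,st=grab("wrist","w9")
cv2.imwrite("pics/w9z.png",cv2.resize(im[180:320,180:380],None,fx=4,fy=4,interpolation=cv2.INTER_CUBIC))
```

```text
pos [ 508.56 -291.01  112.87] sd [0.01 0.04 0.01] rot [180.22   0.32  18.29] [0. 0. 0.] t 11.3833 F [-0.4  1.1 -0.5] w 41.2
```

View pics/w9z.png

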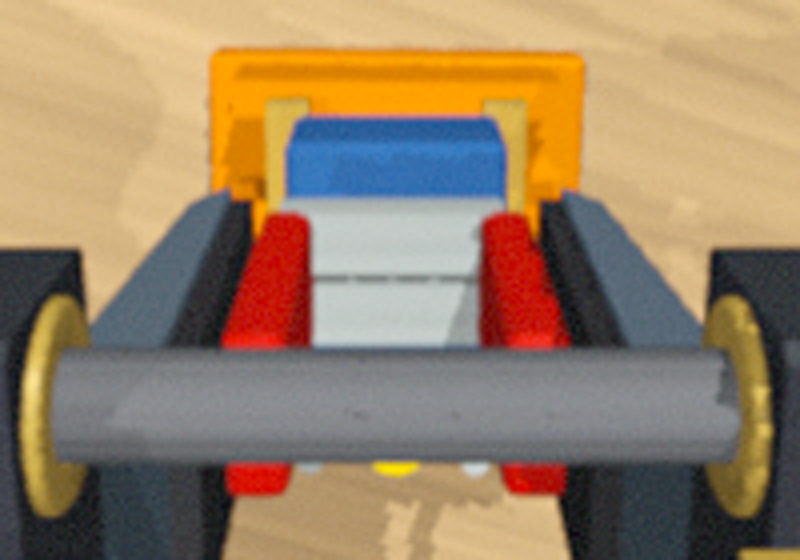

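Request:
arm_command --pt "0.55 0 0 -0.006 0" --pt "0.55 0 0 -0.016 0" --pt "0.55 0 0 -0.03 0" --pt "0.55 0 0 -0.05 0" --pt "0.55 0 0 -0.08 0" --pt "0.55 0 0 -0.11 0" --pt "0.55 0 0 -0.14 0" --pt "0.55 0 0 -0.15 0"

```text
time_s: 12.1
ee_pos: [510.4, -292.0, 191.3]
ee_rot: [180.0, 0.1, 18.3]
force: [0.4, -0.9, -2.2]
gripper_width: 41.6
```

Run:
```python
from rd import *
avg(3)
im,c,st=grab("wrist","w10")
cv2.imwrite("pics/w10z.png",cv2.resize(im[150:330,180:380],None,fx=3.3,fy=3.3,interpolation=cv2.INTER_CUBIC))
im,c,st=grab("scene","s10")
cv2.imwrite("pics/s10z.png",cv2.resize(im[180:340,90:250],None,fx=3.7,fy=3.7,interpolation=cv2.INTER_CUBIC))
```

```text
pos [ 509.93 -291.73  190.13] sd [0.54 0.31 1.22] rot [1.8004e+02 1.7000e-01 1.8290e+01] [0.09 0.07 0.  ] t 12.25 F [-0.5  0.6 -3.3] w 41.2
```

View pics/w10z.png

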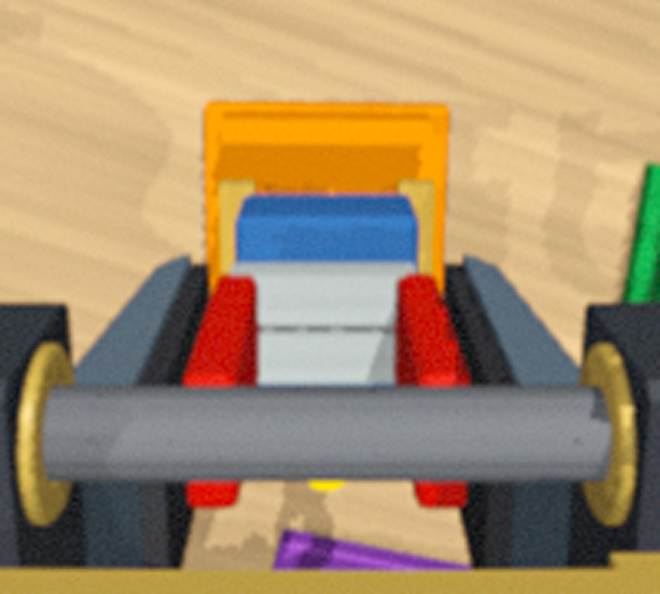

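View pics/s10z.png

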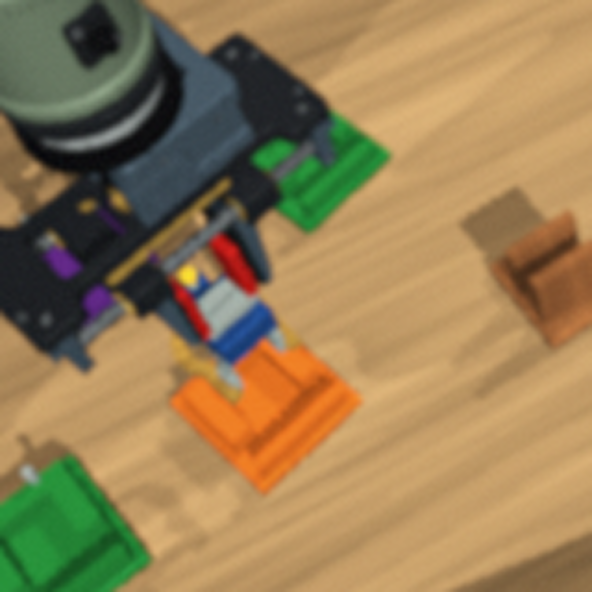

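The ring came up on the tips; in the scene zoom the holder is empty and the ring hangs under the pliers. Now I carry it smoothly to the stub look pose.

Request:
arm_command --pt "0.55 0.005 -0.03 0 0.02" --pt "0.55 0.012 -0.08 0 0.05" --pt "0.55 0.02 -0.14 0 0.1" --pt "0.55 0.027 -0.205 0 0.15" --pt "0.55 0.035 -0.27 0 0.2" --pt "0.55 0.043 -0.335 0 0.24" --pt "0.55 0.05 -0.4 0 0.27" --pt "0.55 0.055 -0.46 0 0.273"

```text
time_s: 13.02
ee_pos: [461.2, -62.1, 187.1]
ee_rot: [-179.7, 0.5, 6.0]
force: [-0.2, 0.7, -2.4]
gripper_width: 41.2
```

Request:
arm_command --pt "0.55 -0.007 -0.06 -0.006 0" --pt "0.55 -0.013 -0.13 -0.006 0" --pt "0.55 -0.02 -0.2 -0.006 0" --pt "0.55 -0.026 -0.27 -0.006 0" --pt "0.55 -0.032 -0.34 -0.006 0" --pt "0.55 -0.036 -0.4 -0.006 0" --pt "0.55 -0.039 -0.44 -0.006 0" --pt "0.55 -0.039 -0.45 -0.006 0"

```text
time_s: 13.68
ee_pos: [417.3, 162.2, 190.6]
ee_rot: [-179.7, 0.6, 6.1]
force: [0.2, -0.0, -3.5]
gripper_width: 41.2
```

Run:
```python
from rd import *
avg(5)
im,c,st=grab("wrist","w11");print(st["ee_pos"],st["ee_rot"])
cv2.imwrite("pics/w11z.png",cv2.resize(im[70:330,180:380],None,fx=2.3,fy=2.3,interpolation=cv2.INTER_CUBIC))
```

```text
pos [418.   160.01 190.72] sd [0.41 1.38 0.13] rot [180.23   0.62   6.04] [0.05 0.02 0.09] t 13.9333 F [ 0.9 -0.7 -3.8] w 41.1
[418.48516846 158.50030299 190.92890019] [-179.7992997     0.59171965    5.8967296 ]
```

View pics/w11.png

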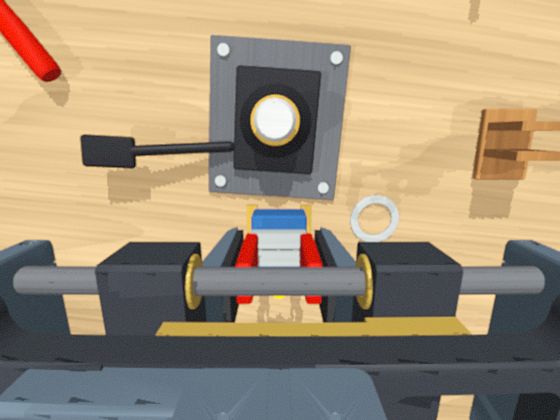

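View pics/w11z.png

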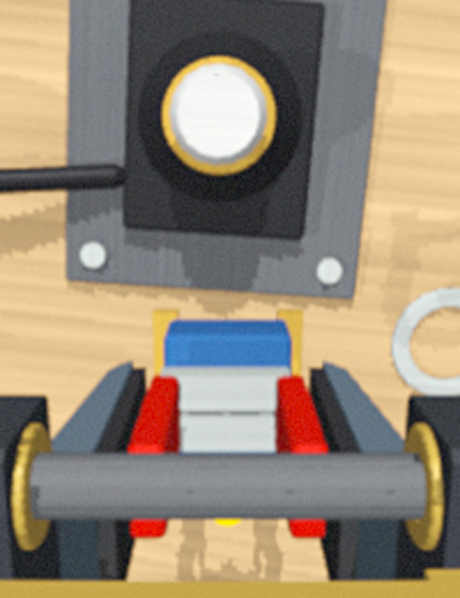

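The stub top is at about (274,118) in the wrist view, inside the gold collar ring. I'll measure the stub from both outlines, and the lug ends in the tool frame.

```bash
cat > stub.py <<'E'
from h import *
from scipy.optimize import least_squares
def circ(X,r0):
    f=least_squares(lambda p:np.hypot(*(X-p[:2]).T)-p[2],[*X.mean(0),r0],loss='soft_l1');return f.x
def stub(im,c,box):
    x0,y0,x1,y1=box; hsv=cv2.cvtColor(im,cv2.COLOR_BGR2HSV)
    def big(m):
        k=np.zeros_like(m);k[y0:y1,x0:x1]=m[y0:y1,x0:x1]
        n,l,s,_=cv2.connectedComponentsWithStats(k);return (l==1+np.argmax(s[1:,4])).astype(np.uint8)*255
    white=big(cv2.inRange(hsv,(0,0,120),(180,60,255))); uni=big(cv2.inRange(hsv,(0,0,105),(180,255,255)))
    out=[]
    for m,z,r in((uni,48,24),(white,62,20)):
        cn=max(cv2.findContours(m,cv2.RETR_EXTERNAL,cv2.CHAIN_APPROX_NONE)[0],key=len).reshape(-1,2)
        cc=circ(onz(c,cn,z)[:,:2],r); out.append(cc)
    return white,uni,np.array(out)
E
python3 - <<'E'
from stub import *
im=cv2.imread("pics/w11.png")
st={"ee_pos":np.array([418.485,158.500,190.929]),"ee_rot":np.array([-179.7993,.5917,5.8967])}
c=cam("wrist",st)
w,u,o=stub(im,c,(238,85,312,160));print(o)
v=im.copy();v[u>0]=(255,0,255);v[w>0]=(0,255,0)
cv2.imwrite("pics/w11m.png",cv2.resize(v[80:170,230:330],None,fx=5,fy=5,interpolation=cv2.INTER_NEAREST))
p=env.camera_params("wrist");H=p["hand_eye"]
g=lambda q:(180+q[0]/2.3-.28,70+q[1]/2.3-.28)
px=[g(q) for q in[(154,311),(178,311),(278,311),(302,311)]]
uu=cv2.undistortPoints(np.array(px,float).reshape(-1,1,2),p["camera_matrix"],p["dist_coeffs"]).reshape(-1,2)
d=np.c_[uu,np.ones(4)]@H[:3,:3].T; oo=H[:3,3]
print(oo+d*((78.3-oo[2])/d[:,2:3]))
s=env.state();print(s["ee_pos"],s["ee_rot"])
E
```

```text
[[499.63823308 170.98006689  24.36612436]
 [499.75181014 171.01995507  19.34777639]]
[[ 12.03948347 -26.44639243  78.3       ]
 [ 12.04105681 -17.69203368  78.3       ]
 [ 12.05342082  18.76170643  78.3       ]
 [ 12.05778589  27.51588542  78.3       ]]
[418.578125   158.47430743 191.04148094] [-179.78170827    0.57905726    5.86903856]
```

View pics/w11m.png

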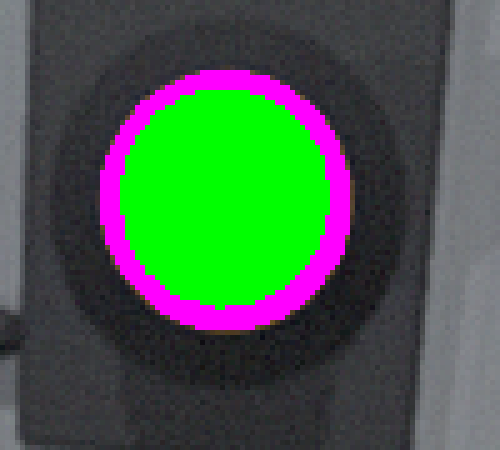

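Both outlines give the stub axis at (499.7, 171.0). The lug ends are at x≈12.0, y≈0.5 in the tool frame, so the ring eye is near (-28, 0.5). Next I work out the shift.

```bash
cat > tgt.py <<'E'
from h import *
def shift(target_tcpz, eye=(-28.0,.5,79.7), ax=(499.7,171.0), verbose=True):
    s=env.state();R=Rn.from_euler('xyz',s["ee_rot"],degrees=True).as_matrix();P=s["ee_pos"]
    e=P+R@np.array(eye); d=np.array([ax[0]-e[0],ax[1]-e[1],target_tcpz-P[2]])
    t=R.T@d; print("pos",P.round(2),"rot",s["ee_rot"].round(2),"world d",d.round(2),"tool mm",t.round(2),"share",(t/500).round(4),"F",s["force"].round(1),"t",s["time_s"],"w",round(s["gripper_width"],1))
E
python3 -c "
from tgt import *
shift(172)"
```

```text
pos [418.58 158.47 191.04] rot [-179.78    0.58    5.87] world d [109.75  15.67 -19.04] tool mm [110.97  -4.29  17.94] share [ 0.2219 -0.0086  0.0359] F [ 0.8 -0.1 -2.7] t 13.9833 w 40.6
```

Request:
arm_command --pt "0.55 0.03 -0.001 0.01 0" --pt "0.55 0.08 -0.003 0.02 0" --pt "0.55 0.13 -0.005 0.03 0" --pt "0.55 0.175 -0.007 0.035 0" --pt "0.55 0.21 -0.0086 0.036 0" --pt "0.55 0.222 -0.0086 0.036 0" --pt "0.55 0.222 -0.0086 0.036 0" --pt "0.55 0.222 -0.0086 0.036 0"

```text
time_s: 14.65
ee_pos: [527.6, 173.2, 171.7]
ee_rot: [-179.8, 0.7, 5.8]
force: [0.4, -0.3, -3.4]
gripper_width: 41.2
```

Run:
```python
from rd import *
from tgt import shift
avg(8); shift(162)
im,c,st=grab("wrist","w12")
im,c,st=grab("scene","s12")
cv2.imwrite("pics/s12z.png",cv2.resize(im[130:250,250:410],None,fx=5,fy=5,interpolation=cv2.INTER_CUBIC))
im,c,st=grab("top","t12")
cv2.imwrite("pics/t12z.png",cv2.resize(im[170:270,180:310],None,fx=6,fy=6,interpolation=cv2.INTER_CUBIC))
shift(162)
```

```text
pos [527.54 173.79 172.13] sd [0.29 0.33 0.23] rot [180.21   0.61   5.86] [0.01 0.05 0.03] t 15.05 F [-1.1 -0.2 -3.5] w 40.9
pos [527.99 174.17 172.25] rot [-179.78    0.56    5.88] world d [  0.31  -0.03 -10.25] tool mm [ 0.41  0.1  10.24] share [0.0008 0.0002 0.0205] F [-1.1 -0.2 -3.5] t 15.05 w 40.9
pos [528.28 174.21 172.09] rot [-179.78    0.57    5.88] world d [  0.04  -0.07 -10.09] tool mm [ 0.13  0.11 10.08] share [0.0003 0.0002 0.0202] F [-0.9 -0.7 -2.5] t 15.2 w 41.0
```

View pics/s12z.png

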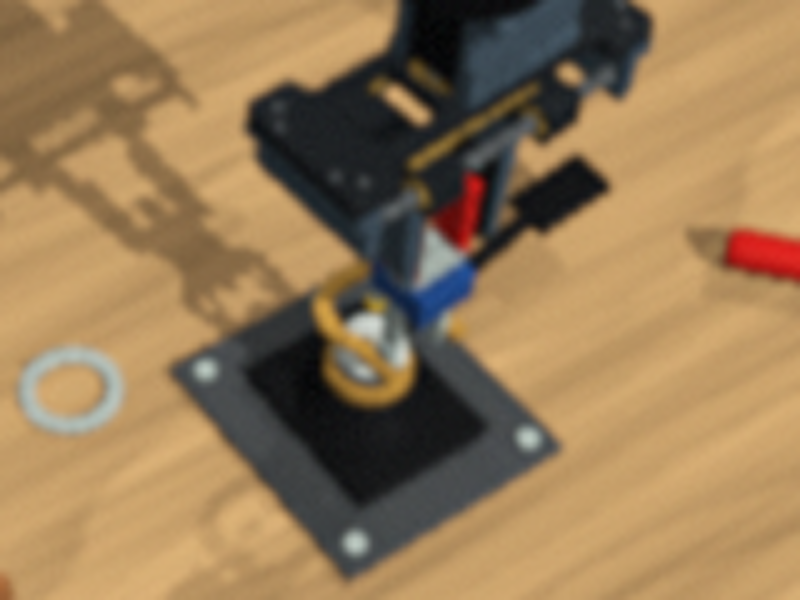

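View pics/w12.png

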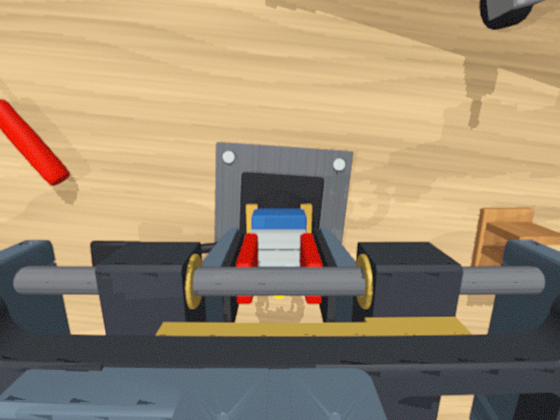

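View pics/t12z.png

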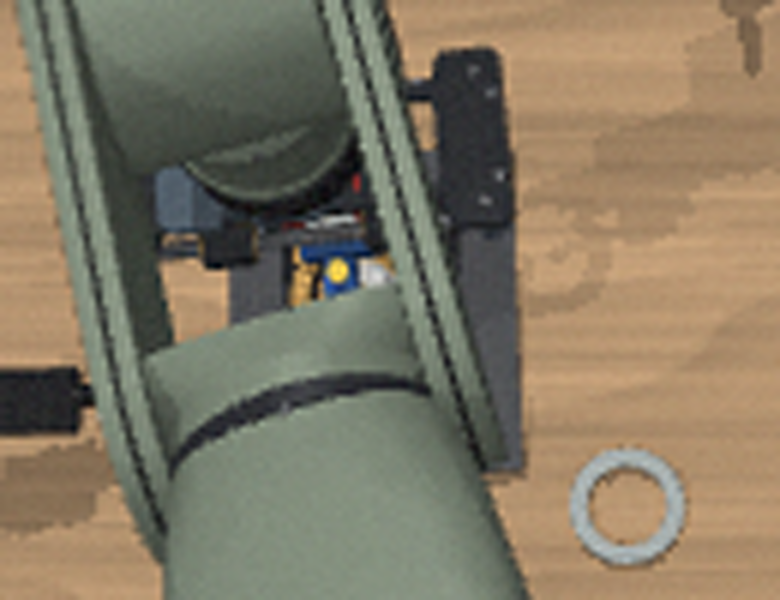

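The scene zoom shows the gold ring around (350,320) above the stub and collar at (370,350). I'll overlay the expected ring and stub points to check the alignment.

Run:
```python
from h import *
s=env.state();R=Rn.from_euler('xyz',s["ee_rot"],degrees=True).as_matrix();P=s["ee_pos"]
th=np.linspace(0,2*np.pi,60)
def circ(z,r): return np.c_[499.7+r*np.cos(th),171+r*np.sin(th),0*th+z]
# ring outer back half, tool frame; depth ring top = 78.2
b=np.linspace(np.radians(100),np.radians(260),30)
rt=np.c_[-30.5+28*np.cos(b),.5+30*np.sin(b),0*b+78.2]; ringw=P+rt@R.T
for n,(x0,y0),f,fn in(("scene",(250,130),5,"s12z"),("top",(180,170),6,"t12z")):
    c=cam(n);v=cv2.imread(f"pics/{fn}.png")
    for X,col in((circ(67,16.5),(0,0,255)),(circ(48,24),(0,255,0)),(ringw,(255,0,255)),(P+np.array([[-29.4,.4,77]])@R.T,(0,255,255))):
        q=((proj(c,X)-[x0,y0])+.5)*f
        for a in q: cv2.circle(v,tuple(int(k) for k in a),2,col,-1)
    cv2.imwrite(f"pics/{fn}o.png",v)
```

```text
(no output)
```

View pics/s12zo.png

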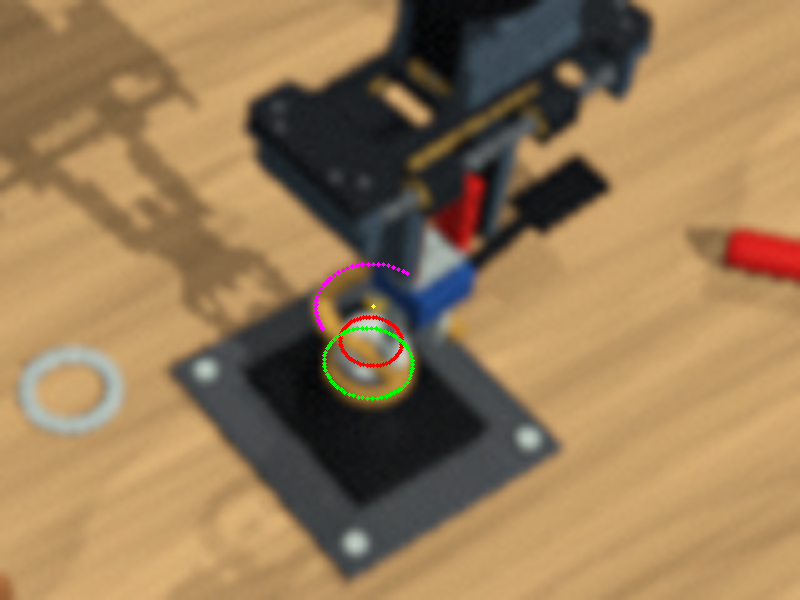

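View pics/t12zo.png

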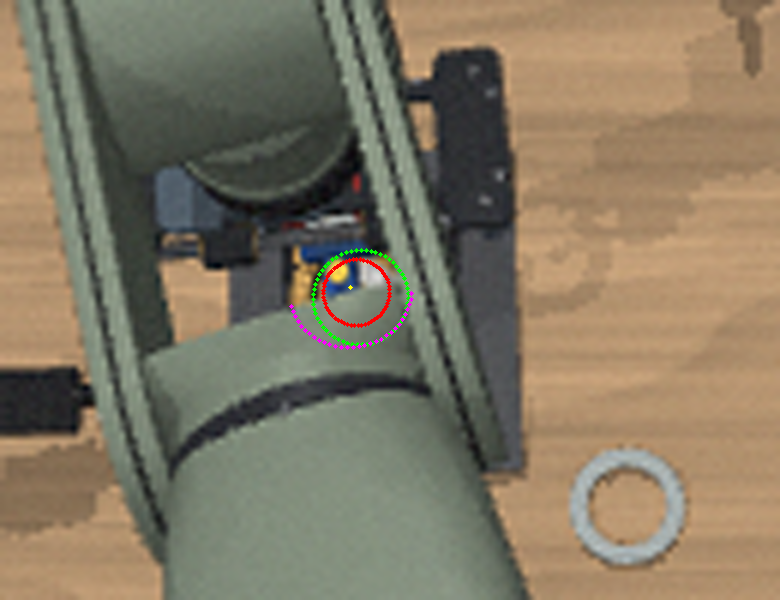

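Request:
arm_command --pt "0.55 0.0002 0.0002 0.01 0" --pt "0.55 0.0002 0.0002 0.02 0" --pt "0.55 0.0002 0.0002 0.03 0" --pt "0.55 0.0002 0.0002 0.036 0" --pt "0.55 0.0002 0.0002 0.04 0" --pt "0.55 0.0002 0.0002 0.04 0" --pt "0.55 0.0002 0.0002 0.04 0" --pt "0.55 0.0002 0.0002 0.04 0"

```text
time_s: 15.87
ee_pos: [528.3, 174.2, 152.2]
ee_rot: [-179.8, 0.5, 5.9]
force: [0.2, 0.3, -2.5]
gripper_width: 41.4
```

Run:
```python
from rd import *
from tgt import shift
avg(6); shift(146)
im,c,st=grab("scene","s13")
cv2.imwrite("pics/s13z.png",cv2.resize(im[160:230,280:370],None,fx=8,fy=8,interpolation=cv2.INTER_CUBIC))
```

```text
pos [528.31 174.2  152.28] sd [0.06 0.02 0.05] rot [180.22   0.54   5.88] [0.   0.01 0.  ] t 16.1667 F [-0.1 -0.4 -3. ] w 41.2
pos [528.21 174.18 152.23] rot [-179.78    0.55    5.88] world d [ 0.09 -0.04 -6.23] tool mm [0.15 0.08 6.22] share [0.0003 0.0002 0.0124] F [-0.1 -0.4 -3. ] t 16.1667 w 41.2
```

View pics/s13z.png

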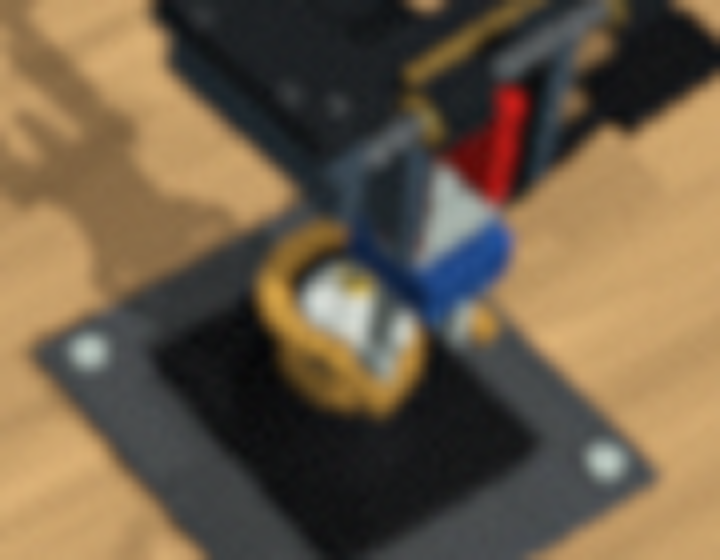

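The ring is just above the stub, with the foot over the white top at (352,283). I'll lower it in small steps and watch the force.

Request:
arm_command --pt "0.55 0.0002 0.0001 0.004 0" --pt "0.55 0.0002 0.0001 0.008 0" --pt "0.55 0.0002 0.0001 0.012 0" --pt "0.55 0.0002 0.0001 0.012 0" --pt "0.55 0.0002 0.0001 0.012 0"

```text
time_s: 16.63
ee_pos: [528.1, 174.1, 145.9]
ee_rot: [-179.8, 0.6, 5.9]
force: [0.0, 0.5, -3.2]
gripper_width: 41.1
```

Run:
```python
from rd import *
from tgt import shift
avg(4); shift(142)
F=[]
for i in range(5): F.append(env.state()["force"]); env.grab_frame("top")
print(np.mean(F,0).round(2),np.std(F,0).round(2),env.state()["torque"])
```

```text
pos [528.24 174.16 146.13] sd [0.09 0.03 0.13] rot [180.22   0.56   5.88] [0.   0.02 0.  ] t 16.8333 F [ 0.  -0.1 -2.3] w 41.1
pos [528.34 174.2  146.27] rot [-179.78    0.54    5.88] world d [-0.05 -0.07 -4.27] tool mm [-0.02  0.08  4.27] share [-0.      0.0002  0.0085] F [ 0.  -0.1 -2.3] t 16.8333 w 41.1
[-0.09 -0.03 -2.53] [0.51 0.39 0.17] [-0.02670245  0.13933759  0.01124576]
```

Request:
arm_command --pt "0.55 0 0.0001 0.003 0" --pt "0.55 0 0.0001 0.006 0" --pt "0.55 0 0.0001 0.008 0" --pt "0.55 0 0.0001 0.01 0" --pt "0.55 0 0.0001 0.01 0" --pt "0.55 0 0.0001 0.01 0"

```text
time_s: 17.58
ee_pos: [528.3, 174.2, 141.3]
ee_rot: [-179.8, 0.5, 5.9]
force: [-0.1, -0.0, -1.6]
gripper_width: 41.3
```

Run:
```python
from rd import *
from tgt import shift
avg(4); shift(136)
F=[]
for i in range(5): F.append(np.r_[env.state()["force"],env.state()["torque"]]); env.grab_frame("top")
print(np.mean(F,0).round(2),np.std(F,0).round(2))
im,c,st=grab("scene","s14")
cv2.imwrite("pics/s14z.png",cv2.resize(im[160:230,280:370],None,fx=8,fy=8,interpolation=cv2.INTER_CUBIC))
```

```text
pos [528.33 174.16 141.32] sd [0.01 0.02 0.03] rot [180.22   0.54   5.88] [0. 0. 0.] t 17.7833 F [ 0.2  0.8 -2.1] w 41.1
pos [528.3  174.12 141.31] rot [-179.78    0.54    5.88] world d [-0.03  0.01 -5.31] tool mm [0.03 0.01 5.31] share [0.0001 0.     0.0106] F [ 0.2  0.8 -2.1] t 17.7833 w 41.1
[ 0.28  0.37 -2.08 -0.03  0.01  0.02] [0.42 0.47 0.52 0.02 0.03 0.02]
```

View pics/s14z.png

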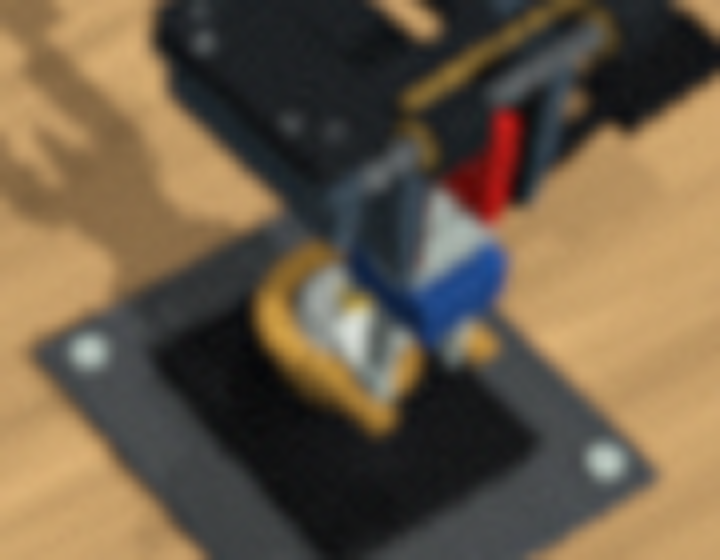

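The ring is passing over the stub with only a light force, about the foot's spring. I carry on down.

Request:
arm_command --pt "0.55 0 0 0.003 0" --pt "0.55 0 0 0.006 0" --pt "0.55 0 0 0.009 0" --pt "0.55 0 0 0.0106 0" --pt "0.55 0 0 0.0106 0" --pt "0.55 0 0 0.0106 0"

```text
time_s: 18.58
ee_pos: [528.2, 174.2, 135.9]
ee_rot: [-179.8, 0.5, 5.9]
force: [0.7, 0.9, -2.0]
gripper_width: 41.0
```

Run:
```python
from rd import *
from tgt import shift
avg(4); shift(131)
F=[]
for i in range(5): F.append(np.r_[env.state()["force"],env.state()["torque"]]); env.grab_frame("top")
print(np.mean(F,0).round(2),np.std(F,0).round(2))
im,c,st=grab("scene","s15")
cv2.imwrite("pics/s15z.png",cv2.resize(im[160:230,280:370],None,fx=8,fy=8,interpolation=cv2.INTER_CUBIC))
```

```text
pos [528.23 174.15 135.98] sd [0.01 0.01 0.04] rot [180.22   0.54   5.88] [0. 0. 0.] t 18.7833 F [ 0.7 -0.1 -1.3] w 41.2
pos [528.25 174.15 136.02] rot [-179.78    0.54    5.88] world d [ 0.03 -0.02 -5.02] tool mm [0.07 0.04 5.02] share [0.0001 0.0001 0.01  ] F [ 0.7 -0.1 -1.3] t 18.7833 w 41.2
[ 0.28  0.01 -1.7  -0.05  0.04 -0.01] [0.31 0.47 0.67 0.03 0.02 0.02]
```

View pics/s15z.png

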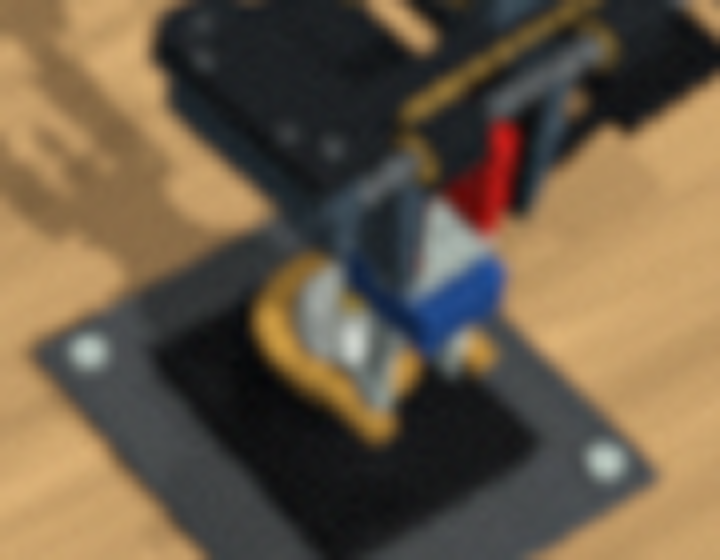

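Request:
arm_command --pt "0.55 0 0 0.003 0" --pt "0.55 0 0 0.006 0" --pt "0.55 0 0 0.008 0" --pt "0.55 0 0 0.01 0" --pt "0.55 0 0 0.0102 0" --pt "0.55 0 0 0.0102 0" --pt "0.55 0 0 0.0102 0"

```text
time_s: 19.67
ee_pos: [528.2, 174.2, 131.0]
ee_rot: [-179.8, 0.5, 5.9]
force: [0.8, -0.2, -0.4]
gripper_width: 41.4
```

Run:
```python
from rd import *
from tgt import shift
avg(4); shift(130.8)
F=[]
for i in range(8): F.append(np.r_[env.state()["force"],env.state()["torque"]]); env.grab_frame("top")
print(np.mean(F,0).round(2),np.std(F,0).round(2))
im,c,st=grab("scene","s16")
cv2.imwrite("pics/s16z.png",cv2.resize(im[160:230,280:370],None,fx=8,fy=8,interpolation=cv2.INTER_CUBIC))
im,c,st=grab("wrist","w16")
```

```text
pos [528.23 174.18 130.96] sd [0.02 0.01 0.02] rot [180.23   0.53   5.88] [0. 0. 0.] t 19.8667 F [ 0.9 -0.1 -1.1] w 41.0
pos [528.21 174.16 130.93] rot [-179.78    0.53    5.88] world d [ 0.06 -0.04 -0.13] tool mm [0.05 0.04 0.13] share [0.0001 0.0001 0.0003] F [ 0.9 -0.1 -1.1] t 19.8667 w 41.0
[ 0.59  0.17 -0.59 -0.05  0.07  0.01] [0.42 0.44 0.31 0.03 0.02 0.03]
```

View pics/s16z.png

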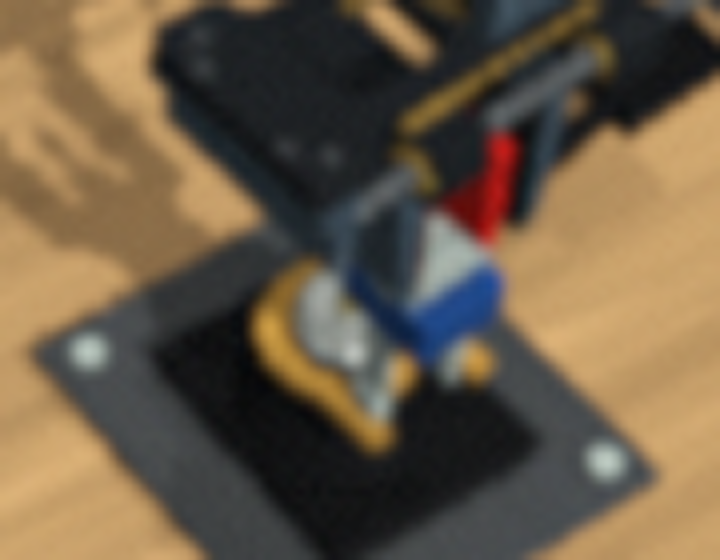

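View pics/w16.png

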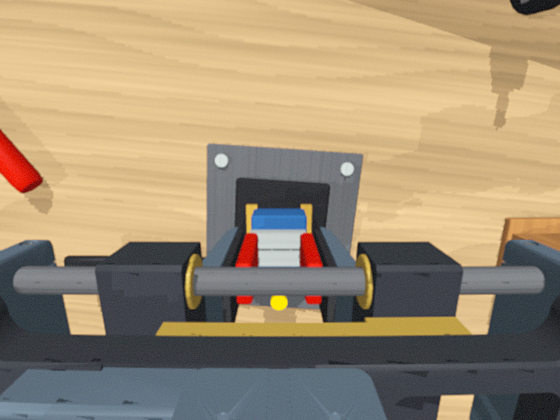

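The ring hides the collar all round, and the yellow foot has visibly risen through its housing at (279,302) in the wrist view. The upward push is a steady 2 N or so, with 41 mm over the handles, so I'll hand it in.

```bash
python3 -c "
from h import *
s=env.state();print(s['ee_pos'],s['force'],s['gripper_width'],s['time_s'])
print(env.job_done())"
```

```text
[528.21208433 174.18829222 130.9077608 ] [ 0.70057861 -0.05570068 -1.00800991] 41.302133301816745 20.3667
the job is handed in; nothing more can be done
None
```

I took the pliers from the stand, put the closed tips into the ring's gap, spread it with the handles at 41 mm, and lifted it off. I then lowered it over the collared stub to the collar and handed the job in at 20.4 s, still squeezed. Nothing else on the bench was touched, as far as I can tell.

**Last checks**
- **Height:** the TCP was steady at z = 130.9 mm. That puts the tips' steps about 53.7 mm above the bench, so the ring should rest on the collar and the foot should be pressed in about 13 mm.
- **Force:** the stub carried about 2 N, which fits the foot's spring plus the ring's weight. There was no sign of jamming on the way down, and the handles measured 41 mm.
- **Pictures:** in the last scene view the ring covers the collar all round, and in the wrist view the foot has visibly risen.

**Shortfalls and disagreements**
- **Tilt:** the tool stood about 0.5° off level at the end.
- **Camera mismatch:** the scene and top cameras differed from each other by about 20 mm in x at the start. The scene camera also put the stub 4 to 5 mm away from where the wrist camera did. I used the wrist camera's figures.
- **Not seen directly:** I could not see the ring's underside on the collar, so its seating comes from the height, the force and the scene view.

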